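Calibrate the plate reader with its grey bar and recessed button

ROBOT

A 7-joint arm with a two-finger parallel gripper is mounted at the origin on a cart in front of the work surface, level with it; the furniture and walls round the work are solid. World frame = base frame: x ahead of the robot, y to its left, z up, the work surface at z = 0. Lengths are in m, angles in rad, forces in N, time in s.
With the tool pointing down it reaches from about 0.4 to 0.85 m from the base axis. Payload 4.5 kg.
Tool frame: the origin (TCP) lies on the centre line of the jaws, within the pads' length; the fingertips stand r.tip_reach ahead of it and the grasp point (between the pads) lies 3 mm ahead of it (r.tip_reach is the distance from the TCP to the fingertips, in m); z points along the fingers, y is the line along which they close (so a half turn about z gives the same grasp; the last joint's range is limited). The gripper opens to 88 mm and grips with 3 to 60 N. Pads are 18 mm wide; open, the fingers measure 123 mm over their backs; the gripper's body (75 mm by 187 mm) begins 45 mm behind the grasp point.
Start: joints at [-1.119, 0.689, -0.195, 1.565, 0.157, 0.902, -0.215], TCP at [0.254, 0.571, 0.261] pointing down, gripper open.
Joint ranges: [-3.01, 3.01], [-0.46, 2.08], [-1.47, 1.51], [0.13, 2.56], [-1, 4.14], [0.04, 2.09], [-2.66, 2.66]. Speed limits (rad/s): [2.57, 2.57, 3.14, 3.14, 3.14, 3.14, 3.14].

INTERFACE

Orientations are given as a unit quaternion [x, y, z, w].
In Python, from plant import readout, eyes, ticket, r gives the robot as it stands. The module is installed in compiled form; this text tells all that it offers.
- The arm moves only by the tool carry_out, never from a script. Its argument "motion" is a list that holds one entry, the list of rows, each a list of 7 numbers: the shift along the tool's x, y, z in mm, then the turn, a rotation vector about the tool's x, y, z in rad, then the opening in per cent of the stroke, from 0 (shut) to 100 (fully open). In form: [[[dx, dy, dz, ax, ay, az, claw], ...]]. A call has 1 to 8 rows; each row shifts and turns the commanded pose from where the row before left it, along the tool's axes as they then stand; what a row does not reach is not made up. A row lasts 1/10 s, in which the tool goes at most 50 mm and 8.59 degrees, less where a joint would pass 70% of its speed; a pose out of reach is approached as far as the arm can. A call is refused whole if a number of a shift passes 50 or a number of a turn 0.15, either way. A call with a gripper value outside its range is refused whole. The fingers move at their own pace and stop on an object; "squeeze" is the grip in N (left out, the last holds). Time passes only in rows, so rows that do not move let the fingers close. It gives the time, the measured TCP pose, the force and the opening at its end, in the units of the state.
- readout.get_state(): the state, without advancing time (a new reading comes with each control period).
- eyes.snapshot(name): name is "scene" or "top" or "wrist"; returns a dict with "pixels" (384x512x3 uint8, red, green, blue), "K" (3x3 intrinsics, pixels), "origin" and "attitude" of the camera in the world. Camera axes: x right, y down, z forward; pixel columns grow to the right and rows downward; lengths in m; the calibration is good to about 2 mm. A picture is of the moment at which its call begins. There is no depth.
- ticket.finish_job(): hands the job in, once; it reports no verdict.
The state is a dict: "clock": time; "q": joint angles; "qd": joint speeds; "joint_torque": joint torques, N m; "tool_pos": TCP position; "eef_rot": TCP orientation; "contact_force": force on the tool from outside, world axes, zero at the start; "moment": the same for the moment, N m; "opening": opening from 0.0 (shut) to 1.0 (fully open).
Only numpy, scipy, OpenCV 4.12 (cv2) and the standard library are available. Lean on these libraries where they do the work, as an engineer would, in place of code of your own. Each camera call takes 0.05 s, during which the arm holds its last target. There are 200 camera calls.

TASK

Calibrate the plate reader: lay the grey-step bar on its stage with the steps facing up, one long side flush along the fence and the white end up against the end stop, and let go of it. Only then take the stylus from its stand, reach its steel tip through the round port in the dark control panel and press the recessed red button fully down. Finish while still gripping the stylus and holding the button down, with the bar still flush, and leave the vial rack, the carton and the beaker where they are.

Things in the scene. Friction and masses are not known exactly. Their poses are not given: they have to be found in the camera images.
- stage_corner (a point): Inner corner, at stage height (42 mm), where the fence face (x = 0) and the end stop face (y = 0) meet. z up; +x points into the fence, +y into the stop. Both are aluminium strips 6 mm thick, 5 mm high; the fence runs 138 mm along -y, the stop 54 mm along -x. The seated bar fills x -20 to 0, y -120 to 0 mm. Behind the fence the case is level with the stage to x = 55 mm.
- bar_centre (a point): Centre (half-way up) of the loose calibration bar: aluminium, 20 mm (its x) by 120 mm (its y) by 18 mm high (its z up), 115 g, six grey steps from white to black on its top face, white end at its +y. It starts flat on the worktop, steps up, left or right of the reader.
- bar_white_end (a point): Middle of the end face of the bar at its white step, half-way up; same axes as the bar.
- bar_black_end (a point): Middle of the end face of the bar at its black step, half-way up; same axes as the bar.
- cal_bar: The calibration bar itself; origin at the centre of its underside.
- stylus_grip (a point): Grip zone of the loose stylus, on its axis, 85 mm above its tip and 35 mm below its top. It stands upright in the blue stand, on the other side of the reader from the bar: black round barrel 12 mm in diameter, 80 mm long, over a steel nose 6 mm in diameter, 35 mm long; orange cap 5 mm high. z points up from tip to cap. 45 g.
- stylus_tip (a point): Lower end of the stylus's steel nose, on its axis.
- stylus: The stylus itself; origin at the tip of its nose, z up along its axis.
- stand: Fixed blue square stand, 60 by 60 mm, 45 mm high, origin at the centre of its underside. The stylus's barrel rests with its shoulder on the top, its nose in the middle hole (8 mm wide); lift it straight up at least 40 mm to clear.
- port (a point): Centre of the round port in the dark control panel, at the top of its steel ring, 51.5 mm above the worktop (panel 50 mm). The hole is 11 mm in diameter and goes straight down; the top of the red button lies 17.5 mm below this point when at rest. Same axes as stage_corner.
- button_top (a point): Centre of the top of the recessed red button (8 mm in diameter) at the bottom of the port; it moves straight down with the button.
- cal_button (a joint): Travel of the red button, m: 0 at rest, 0.005 fully down. It is sprung: it starts to move at about 2 N, is fully down at about 4 N and comes back up when let go.
- reader: Fixed, flat, light grey plate reader with a black scan window, 150 mm deep (x) by 260 mm wide (y); origin at the centre of its underside, same axes as stage_corner. The stage is 42 mm high. The parked read head, up to 29 mm above the stage, stands 11 to 50 mm beyond the stop's face; the dark control panel, 8 mm above the stage, begins 143 mm from the stop on the other side.
- vials: Bystander: blue vial rack, 62 x 175 x 39 mm, loose; origin at the centre of its underside.
- filters: Bystander: small white carton, 70 x 100 x 45 mm, loose; origin at the centre of its underside.
- beaker: Bystander: small clear beaker, 45 mm wide, 56 mm high, loose; origin at the centre of its underside.

How it is judged:
On the way, in this order (a step that is already met when the one before it is completed fails the run):
1. the bar lies on the stage, flush with the fence, its white end at the stop, let go (x of bar_white_end in the frame of stage_corner between -0.012 and -0.007 m and x of bar_black_end in the frame of stage_corner between -0.012 and -0.007 m and y of bar_white_end in the frame of stage_corner between -0.003 and 0.003 m and z of bar_centre in the frame of stage_corner between 0.006 and 0.012 m and angle between bar_centre's own z axis and vertical below 0.08 rad and contact force between the fingers and cal_bar below 0.05 N), for 0.3 s.
2. the stylus is out of its stand, gripped and lifted (height (world z) of stylus_tip above 0.06 m and contact force between the fingers and stylus above 1 N), for 0.1 s.
3. the stylus's nose stands in the port (horizontal distance between stylus_tip and port below 0.006 m and z of stylus_tip in the frame of port below -0.008 m), for 0.1 s.
At the end, for the whole second after the job is handed in: The red button is down more than 3.5 of its 5 mm, pressed by the stylus tip through the port, the stylus gripped and within 0.3 rad of upright; the bar lies steps up on the stage, let go, both ends within 2 mm of the fence, its white end within 3 mm of the stop (all of step 1 and value of joint cal_button above 0.0035 m and contact force between stylus and reader above 1 N and horizontal distance between stylus_tip and port below 0.006 m and angle between stylus_grip's own z axis and vertical below 0.3 rad and distance between stylus_tip and button_top below 0.006 m and contact force between the fingers and stylus above 1 N and contact force between stylus and stand below 0.05 N); the arm keeps its last pose, push and grip.
It fails at once if the button is pressed while the bar is not seated (value of joint cal_button above 0.0025 m and not (x of bar_white_end in the frame of stage_corner between -0.012 and -0.007 m and x of bar_black_end in the frame of stage_corner between -0.012 and -0.007 m and y of bar_white_end in the frame of stage_corner between -0.003 and 0.003 m and z of bar_centre in the frame of stage_corner between 0.006 and 0.012 m and angle between bar_centre's own z axis and vertical below 0.08 rad)).
It fails at once if the vial rack, the carton or the beaker is displaced by more than 25 mm or tipped over (distance of any of vials, filters, beaker from where it was at the start of the episode above 0.025 m or angle between any of vials, filters, beaker's own z axis and vertical above 0.5 rad).
It also fails if it takes over 64 s, if anything falls off the work surface, if the arm or the gripper's body presses on something with over 40 N, if the wrist force passes 120 N, or if a joint passes its speed limit or range.

## Working session

There is one attempt and no reset: what is moved stays moved. The work goes in short steps, Python scripts to look and compute and a tool call to move; the robot and the scene stay as the last step left them, time stands still between calls to the robot, and variables do not carry over. Pictures are saved under pics/ and viewed, on a budget of 10 in all, crops included, one or two more only if the job needs it, and the job is handed in when it is done.

Besides the shell and the picture viewer there is one more tool, called after "Call:" as name(argument=value, ...), one argument or row to a line, values as JSON. carry_out: Moves the arm, as the interface text tells. Its arguments: {"type":"object","properties":{"motion":{"type":"array","items":{"type":"array","items":{"type":"array","items":{"type":"number"}}}},"squeeze":{"type":"number"}},"required":["motion"]}

```bash
mkdir -p pics
cat > h.py <<'E'
import numpy as np, cv2
from scipy.spatial.transform import Rotation as R
from plant import readout, eyes, ticket, r
def snap(n):
    s=eyes.snapshot(n); a=np.array(s["attitude"],float)
    s["R"]=a if a.shape==(3,3) else R.from_quat(a).as_matrix()
    s["o"]=np.array(s["origin"],float); s["K"]=np.array(s["K"],float); return s
def ray(s,uv):
    d=s["R"]@np.linalg.inv(s["K"])@np.array([uv[0],uv[1],1.]); return d/np.linalg.norm(d)
def onz(s,uv,z):
    d=ray(s,uv); return s["o"]+d*(z-s["o"][2])/d[2]
def tri(views):
    A=np.zeros((3,3));b=np.zeros(3)
    for s,uv in views:
        P=np.eye(3)-np.outer(ray(s,uv),ray(s,uv)); A+=P;b+=P@s["o"]
    x=np.linalg.solve(A,b); return x,[np.linalg.norm((np.eye(3)-np.outer(ray(s,uv),ray(s,uv)))@(x-s["o"])) for s,uv in views]
def proj(s,p):
    q=s["K"]@(s["R"].T@(np.array(p)-s["o"])); return q[:2]/q[2]
def save(s,n): cv2.imwrite("pics/"+n+".png",cv2.cvtColor(s["pixels"],cv2.COLOR_RGB2BGR))
E
python3 - <<'E'
from h import *
for n in("scene","top","wrist"):
    s=snap(n); save(s,n+"0"); np.save(n+"0.npy",s["pixels"]); print(n,s["o"],s["R"].round(3).tolist(),s["K"].tolist(), np.shape(s["attitude"]))
a=cv2.imread("pics/scene0.png");b=cv2.imread("pics/top0.png")
st=readout.get_state();print(st["tool_pos"],st["eef_rot"],st["opening"],st["clock"],r.tip_reach)
E
```

```text
scene [-0.34965009 -0.60053171  1.25506113] [[0.528, -0.655, 0.541], [-0.849, -0.392, 0.355], [-0.02, -0.647, -0.763]] [[426.13345372879445, 0.0, 259.10428015055356], [0.0, 426.13345372879445, 194.02270206204005], [0.0, 0.0, 1.0]] (4,)
top [ 0.24919253 -0.04939482  1.24382097] [[-0.103, -0.972, 0.209], [-0.995, 0.1, -0.021], [-0.0, -0.211, -0.978]] [[373.290614217207, 0.0, 248.16667067135782], [0.0, 373.290614217207, 191.43788126721233], [0.0, 0.0, 1.0]] (4,)
wrist [0.18953622 0.59793252 0.38307526] [[0.405, 0.879, 0.252], [0.914, -0.389, -0.113], [-0.002, 0.276, -0.961]] [[346.2625457044625, 0.0, 254.98748720609714], [0.0, 346.2625457044625, 188.72779269509536], [0.0, 0.0, 1.0]] (4,)
[0.25345825 0.57082435 0.26009884] [ 2.07347081e-01  9.78267193e-01 -6.93746553e-04 -7.84132144e-05] 1.0009068410622104 0.15 0.022
```

View pics/top0.png

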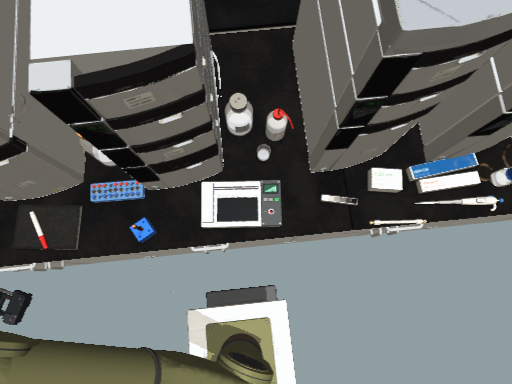

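View pics/scene0.png

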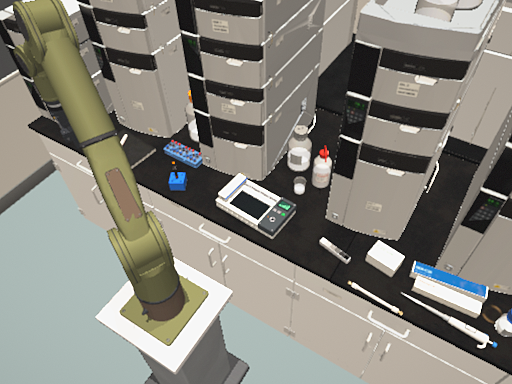

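The top view shows the reader at about (241,204), with its port near (270,211). The bar is at (340,199), the stand with the stylus at (142,229), the vial rack at (117,191), the beaker at (263,153) and the carton at (385,180). The scene view agrees with this. I'll zoom in on both for detail.

Run:
```python
from h import *
t=cv2.imread("pics/top0.png");s=cv2.imread("pics/scene0.png")
f=lambda im,x,y,w,h,k:cv2.resize(im[y:y+h,x:x+w],None,fx=k,fy=k,interpolation=cv2.INTER_CUBIC)
a=f(t,190,170,180,70,4.4);b=f(s,205,165,150,105,2.6);c=f(t,120,205,45,45,6.06)
c=f(t,115,205,50,45,6.06)
w=np.hstack([b,c]);a=a[:, :min(a.shape[1],800)]
H=np.zeros((600,800,3),np.uint8);H[:a.shape[0],:a.shape[1]]=a
hh=min(600-a.shape[0],w.shape[0]);H[a.shape[0]:a.shape[0]+hh,:min(800,w.shape[1])]=w[:hh,:800]
cv2.imwrite("pics/z1.png",H);print(a.shape,b.shape)
T=snap("top")
for n,uv,z in[("bar",(340,199),.018),("port",(270,211),.0515),("stand",(142,229),.045),("beaker",(263,153),.03),("carton",(385,180),.045)]:print(n,onz(T,uv,z).round(3))
```

```text
(308, 792, 3) (273, 390, 3)
bar [ 0.455 -0.379  0.018]
port [ 0.433 -0.139  0.052]
stand [0.418 0.277 0.045]
beaker [ 0.637 -0.14   0.03 ]
carton [ 0.498 -0.529  0.045]
```

View pics/z1.png

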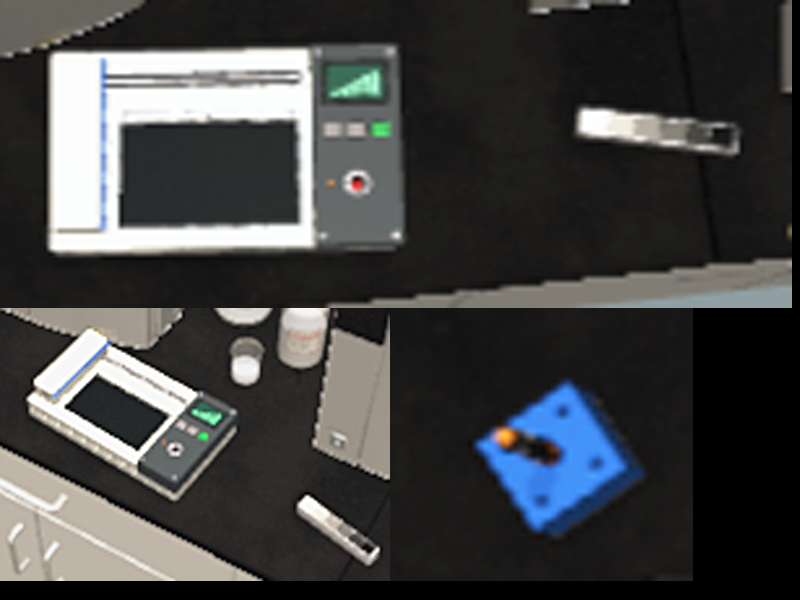

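The zoom shows:
- The bar's white end is on the left (+y world) at top pixel (322,198), and its black end is at (358,201).
- The fence is on the far side of the reader.
- The stop is on the left, by the blue line of the read head.
- The port ring is at top pixel (271,211).
- The stylus is in the stand's centre.

I'll work out the yaws and the hover above the bar.

```bash
cat >> h.py <<'E'
def toworld(p): return R.from_quat(readout.get_state()["eef_rot"]).as_matrix()@np.array(p)
def plan(target,yaw_y=None):
    """total tool-frame shift (mm) and az (rad) so that tool y points at world angle yaw_y; shift in PRESENT tool axes"""
    st=readout.get_state(); M=R.from_quat(st["eef_rot"]).as_matrix(); p=np.array(st["tool_pos"])
    az=None
    tilt=np.cross(M[:,2],[0,0,-1])
    if yaw_y is not None:
        cur=np.arctan2(M[1,1],M[0,1]); d=(yaw_y-cur+np.pi/2)%np.pi-np.pi/2; az=-d
    print("pos",p.round(4),"yaw_y",np.degrees(np.arctan2(M[1,1],M[0,1])).round(2),"tilt(tool)",(M.T@tilt).round(4),"F",np.round(st["contact_force"],2),"open",round(float(st["opening"]),3),"t",st["clock"])
    print("world mm",((np.array(target)-p)*1e3).round(1),"tool mm",(M.T@(np.array(target)-p)*1e3).round(1),"az",az)
E
python3 - <<'E'
from h import *
T=snap("top");f=lambda x,y:(x/4.4+190-.4,y/4.4+170-.4)
w=onz(T,f(580,122),.018);b=onz(T,f(738,138),.018);print("bar",w,b,np.linalg.norm(w-b),"yaw of bar y",np.degrees(np.arctan2(*(w-b)[[1,0]])))
p=onz(T,f(357,183),.0515);print("port",p)
c=[onz(T,f(*q),z) for q,z in [((104,56),.042),((104,228),.042),((316,48),.05),((402,48),.05),((402,246),.05)]]
print(np.array(c).round(3))
print("stand",onz(T,(115+545/6.06,205+(457-308)/6.06),.045))
m=(w+b)/2
plan([0.42,0.1,.25],np.radians(0))
plan([m[0],m[1],.25],np.radians(0))
E
```

```text
bar [ 0.46660029 -0.31788381  0.018     ] [ 0.44202148 -0.43541279  0.018     ] 0.12007155907814421 yaw of bar y 78.18798352442296
port [ 0.43224308 -0.14113912  0.0515    ]
[[ 0.549  0.036  0.042]
 [ 0.42   0.047  0.042]
 [ 0.537 -0.123  0.05 ]
 [ 0.531 -0.187  0.05 ]
 [ 0.383 -0.169  0.05 ]]
stand [0.3955363  0.07565457 0.045     ]
pos [0.2535 0.571  0.2604] yaw_y 66.07 tilt(tool) [-0.0008  0.      0.    ] F [ 0.23 -0.08 -0.46] open 1.003 t 0.25
world mm [ 166.5 -471.   -10.4] tool mm [-343.3 -363.    10.6] az 1.1530619306565673
pos [0.2535 0.571  0.2604] yaw_y 66.07 tilt(tool) [-0.0008  0.      0.    ] F [ 0.23 -0.08 -0.46] open 1.003 t 0.25
world mm [ 200.8 -947.7  -10.4] tool mm [-568.  -784.7   11. ] az 1.1530619306565673
```

```bash
cat >> h.py <<'E'
def rows(way,yaw,n,claw):
    """n rows through world waypoints (last given), yaw change spread evenly; prints rounded rows"""
    st=readout.get_state(); M=R.from_quat(st["eef_rot"]).as_matrix(); p=np.array(st["tool_pos"])
    P=np.vstack([p]+[np.array(w) for w in way]); L=np.r_[0,np.cumsum(np.linalg.norm(np.diff(P,axis=0),axis=1))]
    cur=np.arctan2(M[1,1],M[0,1]); az=-((yaw-cur+np.pi/2)%np.pi-np.pi/2)/n
    q=[np.array([np.interp(s,L,P[:,k]) for k in range(3)]) for s in np.linspace(0,L[-1],n+1)]
    for i in range(n):
        d=M.T@(q[i+1]-q[i])*1e3; M=M@R.from_rotvec([0,0,az]).as_matrix()
        print([*map(float,d.round(0)),0,0,round(az,3),claw])
E
python3 - <<'E'
from h import *
rows([[.42,.1,.25],[.454,-.377,.25]],np.radians(-11.8),24,100)
E
```

```text
[-28.0, -30.0, 1.0, 0, 0, np.float64(0.057), 100]
[-30.0, -28.0, 1.0, 0, 0, np.float64(0.057), 100]
[-31.0, -26.0, 1.0, 0, 0, np.float64(0.057), 100]
[-33.0, -24.0, 1.0, 0, 0, np.float64(0.057), 100]
[-34.0, -23.0, 1.0, 0, 0, np.float64(0.057), 100]
[-35.0, -21.0, 1.0, 0, 0, np.float64(0.057), 100]
[-36.0, -19.0, 1.0, 0, 0, np.float64(0.057), 100]
[-37.0, -16.0, 1.0, 0, 0, np.float64(0.057), 100]
[-38.0, -14.0, 1.0, 0, 0, np.float64(0.057), 100]
[-39.0, -12.0, 1.0, 0, 0, np.float64(0.057), 100]
[-40.0, -10.0, 1.0, 0, 0, np.float64(0.057), 100]
[-40.0, -8.0, 1.0, 0, 0, np.float64(0.057), 100]
[-38.0, -13.0, 0.0, 0, 0, np.float64(0.057), 100]
[-38.0, -14.0, 0.0, 0, 0, np.float64(0.057), 100]
[-39.0, -12.0, 0.0, 0, 0, np.float64(0.057), 100]
[-40.0, -9.0, 0.0, 0, 0, np.float64(0.057), 100]
[-40.0, -7.0, 0.0, 0, 0, np.float64(0.057), 100]
[-40.0, -5.0, 0.0, 0, 0, np.float64(0.057), 100]
[-41.0, -3.0, 0.0, 0, 0, np.float64(0.057), 100]
[-41.0, -0.0, 0.0, 0, 0, np.float64(0.057), 100]
[-41.0, 2.0, 0.0, 0, 0, np.float64(0.057), 100]
[-41.0, 4.0, 0.0, 0, 0, np.float64(0.057), 100]
[-40.0, 7.0, 0.0, 0, 0, np.float64(0.057), 100]
[-40.0, 9.0, 0.0, 0, 0, np.float64(0.057), 100]
```

Call:
carry_out(
  motion=[
    [[-28,-30,1,0,0,0.057,100],[-30,-28,1,0,0,0.057,100],[-31,-26,1,0,0,0.057,100],[-33,-24,1,0,0,0.057,100],[-34,-23,1,0,0,0.057,100],[-35,-21,1,0,0,0.057,100],[-36,-19,1,0,0,0.057,100],[-37,-16,1,0,0,0.057,100]],
  ],
)

```text
clock: 1.05
tool_pos: [0.362, 0.2619, 0.2528]
eef_rot: [0.424, 0.906, 0.0, 0.0]
contact_force: [1.7, -0.3, 0.4]
opening: 1.004
```

Call:
carry_out(
  motion=[
    [[-38,-14,1,0,0,0.057,100],[-39,-12,1,0,0,0.057,100],[-40,-10,1,0,0,0.057,100],[-40,-8,1,0,0,0.057,100],[-38,-13,0,0,0,0.057,100],[-38,-14,0,0,0,0.057,100],[-39,-12,0,0,0,0.057,100],[-40,-9,0,0,0,0.057,100]],
  ],
)

```text
clock: 1.85
tool_pos: [0.4292, -0.054, 0.2488]
eef_rot: [0.618, 0.786, 0.0, 0.0]
contact_force: [1.3, -0.3, -0.2]
opening: 0.998
```

Call:
carry_out(
  motion=[
    [[-40,-7,0,0,0,0.057,100],[-40,-5,0,0,0,0.057,100],[-41,-3,0,0,0,0.057,100],[-41,0,0,0,0,0.057,100],[-41,2,0,0,0,0.057,100],[-41,4,0,0,0,0.057,100],[-40,7,0,0,0,0.057,100],[-40,9,0,0,0,0.057,100]],
  ],
)

```text
clock: 2.65
tool_pos: [0.4497, -0.3802, 0.2487]
eef_rot: [0.78, 0.626, 0.0, -0.0]
contact_force: [0.5, 0.5, 0.2]
opening: 1.001
```

Run:
```python
from h import *
s=snap("wrist");save(s,"w1");T=snap("top");S=snap("scene")
plan([.454,-.377,.1],np.radians(-11.8))
for n in("white",[.4666,-.3179,.018]),("black",[.442,-.4354,.018]):print(n[0],proj(s,n[1]).round(1))
```

```text
pos [ 0.4488 -0.3818  0.2484] yaw_y -12.59 tilt(tool) [0.0002 0.0019 0.    ] F [-0.01  0.27  0.17] open 1.001 t 2.8
world mm [   5.2    4.8 -148.4] tool mm [  6.1   4.  148.4] az -0.013795209672452735
white [256.8  94.6]
black [257.7 209.6]
```

View pics/w1.png

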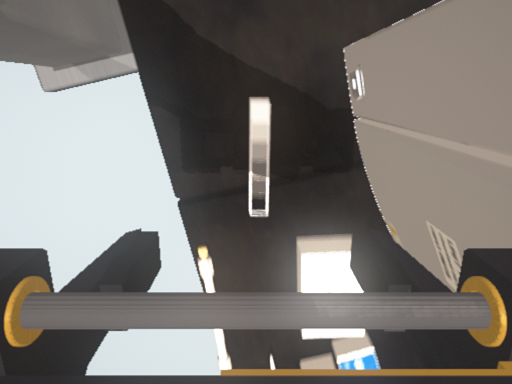

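The wrist view shows the bar upright in the image, with its white end at (260,98) and black end at (259,216). That is within about 4 px of the prediction from the top view. The carton and the tower are clear of the jaws. Next I'll triangulate to check the height.

Run:
```python
from h import *
s=snap("wrist");T=snap("top")
g=cv2.cvtColor(s["pixels"],cv2.COLOR_RGB2GRAY)[85:230,225:295]
m=(g>95).astype(np.uint8); m=cv2.morphologyEx(m,cv2.MORPH_CLOSE,np.ones((15,9)))
c=max(cv2.findContours(m,0,2)[0],key=cv2.contourArea);rr=cv2.minAreaRect(c);bp=cv2.boxPoints(rr)+[225,85];bp=bp[np.argsort(bp[:,1])]
w=bp[:2].mean(0);b=bp[2:].mean(0);print(bp.round(1).tolist())
f=lambda x,y:(x/4.4+190-.4,y/4.4+170-.4)
for n,a,q in(("w",w,f(580,122)),("b",b,f(738,138))):print(n,tri([(s,a),(T,q)]),onz(s,a,.018))
W,B=onz(s,w,.018),onz(s,b,.018);m=(W+B)/2;print("len",np.linalg.norm(W-B),"x-yaw",np.degrees(np.arctan2(*(W-B)[[1,0]]))-90,m)
plan([m[0],m[1],.012],np.arctan2(*(W-B)[[1,0]])-np.pi/2)
```

```text
[[248.9, 92.8], [269.4, 93.0], [247.5, 209.0], [268.0, 209.2]]
w (array([ 0.46818368, -0.31928329,  0.01059928]), [np.float64(0.0003498554387848324), np.float64(0.00034985543878500013)]) [ 0.46838447 -0.31896128  0.018     ]
b (array([ 0.441313  , -0.43440704,  0.02322856]), [np.float64(0.0006169330935449348), np.float64(0.0006169330935448819)]) [ 0.44102769 -0.43686991  0.018     ]
len 0.12104064504469127 x-yaw -13.062466332152354 [ 0.45470608 -0.3779156   0.018     ]
pos [ 0.4497 -0.3777  0.2483] yaw_y -12.27 tilt(tool) [-0.0007 -0.0013  0.    ] F [-0.3   1.35 -0.78] open 0.999 t 2.9
world mm [ 5.000e+00 -2.000e-01 -2.363e+02] tool mm [  0.5   5.1 236.3] az 0.013771477293185175
```

Call:
carry_out(
  motion=[
    [[0,2,40,0,0,0.014,100],[0,2,40,0,0,0,100],[0,1,40,0,0,0,100],[0,0,40,0,0,0,100],[0,0,30,0,0,0,100],[0,0,15,0,0,0,100],[0,0,8,0,0,0,100],[0,0,5,0,0,0,100]],
  ],
  squeeze=25,
)

```text
clock: 3.7
tool_pos: [0.4553, -0.3794, 0.031]
eef_rot: [0.783, 0.622, 0.0, 0.0]
contact_force: [-0.3, 0.4, -0.7]
opening: 0.997
```

Call:
carry_out(
  motion=[
    [[0,0,0,0,0,0,100],[0,0,0,0,0,0,100]],
  ],
)

```text
clock: 3.9
tool_pos: [0.4553, -0.3802, 0.0319]
eef_rot: [0.783, 0.622, 0.0, 0.001]
contact_force: [-0.7, -0.1, 0.2]
opening: 1.0
```

Run:
```python
from h import *
plan([.4547,-.378,.03],np.radians(-12.7))
plan([.4547,-.378,.03],np.radians(-12.7))
s=snap("wrist");save(s,"w2")
```

```text
pos [ 0.4553 -0.3802  0.0319] yaw_y -13.11 tilt(tool) [0.0019 0.0008 0.    ] F [-0.69 -0.11  0.2 ] open 1.0 t 3.9
world mm [-0.6  2.2 -1.9] tool mm [ 2.  -1.1  1.9] az -0.0072055760028360005
pos [ 0.4553 -0.3802  0.0319] yaw_y -13.11 tilt(tool) [0.0019 0.0008 0.    ] F [-0.69 -0.11  0.2 ] open 1.0 t 3.9
world mm [-0.6  2.2 -1.9] tool mm [ 2.  -1.1  1.9] az -0.0072055760028360005
```

Noise in the readings is about 1–2 mm. I'll close the gripper and lift.

Call:
carry_out(
  motion=[
    [[0,0,0,0,0,0,0],[0,0,0,0,0,0,0],[0,0,0,0,0,0,0],[0,0,0,0,0,0,0],[0,0,0,0,0,0,0],[0,0,0,0,0,0,0],[0,0,0,0,0,0,0]],
  ],
)

```text
clock: 4.65
tool_pos: [0.4546, -0.3797, 0.0306]
eef_rot: [0.783, 0.622, 0.0, -0.0]
contact_force: [0.2, -1.0, 0.2]
opening: 0.391
```

Call:
carry_out(
  motion=[
    [[0,0,-10,0,0,0,0],[0,0,-30,0,0,0,0],[0,0,-40,0,0,0,0],[0,0,-40,0,0,0,0],[0,0,-30,0,0,0,0]],
  ],
)

```text
clock: 5.15
tool_pos: [0.455, -0.3802, 0.1838]
eef_rot: [0.783, 0.622, 0.0, 0.001]
contact_force: [0.5, -0.5, -0.7]
opening: 0.01
```

The fingers need about 1.1 s for a full stroke, so I lifted before they reached the bar. The opening was still 34 mm then, so the bar wasn't touched. I'll open and repeat with more time.

Call:
carry_out(
  motion=[
    [[0,0,0,0,0,0,60],[0,0,0,0,0,0,60],[0,0,0,0,0,0,60],[0,0,0,0,0,0,60],[0,0,0,0,0,0,60],[0,0,30,0,0,0,60],[0,0,40,0,0,0,60],[0,0,40,0,0,0,60]],
  ],
)

```text
clock: 5.95
tool_pos: [0.4548, -0.3799, 0.0693]
eef_rot: [0.783, 0.622, 0.0, 0.0]
contact_force: [0.5, -0.3, 0.4]
opening: 0.599
```

Call:
carry_out(
  motion=[
    [[0,0,30,0,0,0,60],[0,0,11,0,0,0,60],[0,0,0,0,0,0,0],[0,0,0,0,0,0,0],[0,0,0,0,0,0,0],[0,0,0,0,0,0,0],[0,0,0,0,0,0,0],[0,0,0,0,0,0,0]],
  ],
)

```text
clock: 6.75
tool_pos: [0.4548, -0.3802, 0.031]
eef_rot: [0.783, 0.622, 0.0, 0.001]
contact_force: [-1.4, 1.5, 6.5]
opening: 0.22
```

Call:
carry_out(
  motion=[
    [[0,0,0,0,0,0,0],[0,0,0,0,0,0,0],[0,0,0,0,0,0,0]],
  ],
)

```text
clock: 7.05
tool_pos: [0.4548, -0.3802, 0.031]
eef_rot: [0.783, 0.622, 0.0, 0.001]
contact_force: [-1.1, 0.1, 7.0]
opening: 0.225
```

The gripper reads 19.8 mm, so it holds the 20 mm bar. I'll lift it and carry it over the stage.

Call:
carry_out(
  motion=[
    [[0,0,-10,0,0,0,0],[0,0,-30,0,0,0,0],[0,0,-40,0,0,0,0],[0,0,-45,0,0,0,0],[0,0,-45,0,0,0,0],[0,0,0,0,0,-0.07,0],[0,0,0,0,0,-0.07,0]],
  ],
)

```text
clock: 7.75
tool_pos: [0.4554, -0.3802, 0.2024]
eef_rot: [0.737, 0.676, 0.0, 0.002]
contact_force: [0.4, -0.3, -1.8]
opening: 0.227
```

Run:
```python
from h import *
rows([[.455,-.044,.2]],np.radians(-5),8,0)
```

```text
[42.0, -4.0, 0.0, 0, 0, np.float64(0.0), 0]
[42.0, -4.0, 0.0, 0, 0, np.float64(0.0), 0]
[42.0, -4.0, 0.0, 0, 0, np.float64(0.0), 0]
[42.0, -4.0, 0.0, 0, 0, np.float64(0.0), 0]
[42.0, -4.0, 0.0, 0, 0, np.float64(0.0), 0]
[42.0, -4.0, 0.0, 0, 0, np.float64(0.0), 0]
[42.0, -4.0, 0.0, 0, 0, np.float64(0.0), 0]
[42.0, -4.0, 0.0, 0, 0, np.float64(0.0), 0]
```

Call:
carry_out(
  motion=[
    [[42,-4,0,0,0,0,0],[42,-4,0,0,0,0,0],[42,-4,0,0,0,0,0],[42,-4,0,0,0,0,0],[42,-4,0,0,0,0,0],[42,-4,0,0,0,0,0],[42,-4,0,0,0,0,0],[42,-4,0,0,0,0,0]],
  ],
)

```text
clock: 8.55
tool_pos: [0.4525, -0.0405, 0.2004]
eef_rot: [0.738, 0.675, 0.001, 0.0]
contact_force: [1.5, 0.6, -0.8]
opening: 0.227
```

Run:
```python
from h import *
s=snap("wrist");save(s,"w3");np.savez("w3.npz",**{k:s[k] for k in("pixels","K","R","o")})
plan([.455,-.044,.2],np.radians(-5))
c=s["pixels"][:,:,::-1];cv2.imwrite("pics/w3z.png",cv2.resize(c,(800,600),interpolation=cv2.INTER_CUBIC))
```

```text
pos [ 0.4524 -0.0315  0.2001] yaw_y -4.4 tilt(tool) [-0.0007 -0.0063  0.    ] F [-0.14  5.24 -1.16] open 0.223 t 8.6
world mm [  2.6 -12.5  -0.1] tool mm [-12.2   3.5  -0. ] az 0.010411263108013546
```

View pics/w3z.png

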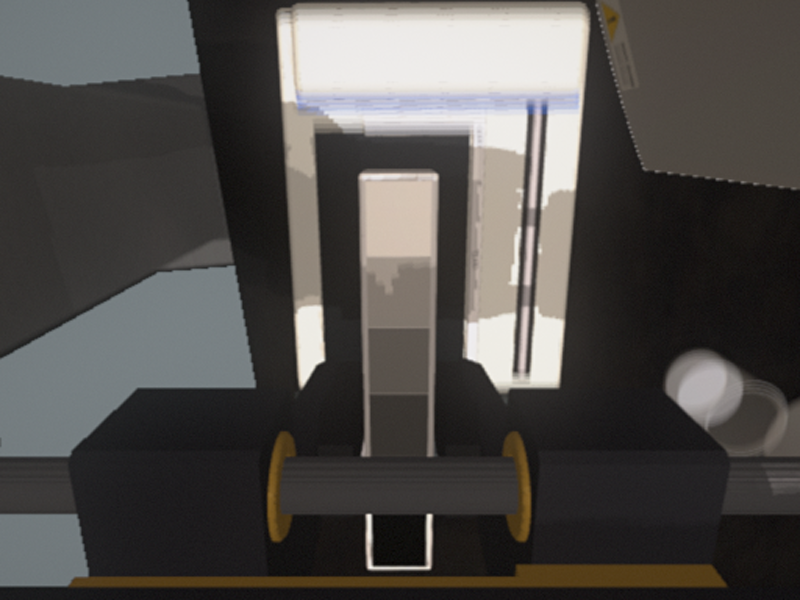

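The wrist view (800x600) shows the held bar from (400,172) downwards. The window's right edge and fence run along x≈468–482, and the end stop strip is at y≈125–133, under the blue-edged read head. The arm was still settling when I took it, so I'll let it settle and measure a close crop.

Call:
carry_out(
  motion=[
    [[0,0,0,0,0,0,0],[0,0,0,0,0,0,0],[0,0,0,0,0,0,0]],
  ],
)

```text
clock: 8.9
tool_pos: [0.4526, -0.0439, 0.2]
eef_rot: [0.739, 0.674, -0.0, 0.0]
contact_force: [0.1, -0.0, -1.5]
opening: 0.222
```

Run:
```python
from h import *
s=snap("wrist");save(s,"w4");np.savez("w4.npz",**{k:s[k] for k in("pixels","K","R","o")})
plan([.455,-.044,.2],np.radians(-5));
st=readout.get_state();print(st["q"])
c=s["pixels"][50:250,190:370,::-1].astype(np.float32)
c=np.clip((c/255)**2.0*255,0,255).astype(np.uint8)
c=cv2.resize(c,None,fx=3,fy=3,interpolation=cv2.INTER_CUBIC)
for i in range(0,180,20):cv2.putText(c,str(190+i),(i*3,10),0,.35,(0,0,255));cv2.line(c,(i*3,12),(i*3,18),(0,0,255))
for i in range(0,200,20):cv2.putText(c,str(50+i),(0,i*3+4),0,.35,(0,0,255));
cv2.imwrite("pics/w4z.png",c)
g=cv2.cvtColor(s["pixels"],cv2.COLOR_RGB2GRAY)
for y in(110,150,190,215):print(y,g[y,285:320].tolist())
print(g[70:95,290].tolist(),g[70:95,250].tolist())
```

```text
pos [ 0.4526 -0.0439  0.1999] yaw_y -5.28 tilt(tool) [0.0005 0.0006 0.    ] F [-0.36  0.67 -0.8 ] open 0.224 t 8.95
world mm [ 2.4 -0.1  0.1] tool mm [ 0.1  2.4 -0.1] az -0.004809587688694217
[-0.06420335  0.58478753  0.09193348  2.13601189 -0.12158758  0.42502983
  0.03128075]
110 [57, 54, 55, 56, 55, 55, 55, 55, 56, 55, 56, 56, 56, 55, 71, 115, 122, 144, 181, 188, 185, 180, 176, 177, 173, 169, 172, 174, 173, 173, 172, 173, 174, 172, 172]
150 [46, 46, 47, 46, 45, 46, 47, 46, 45, 44, 44, 44, 42, 60, 111, 123, 127, 146, 149, 147, 162, 177, 181, 178, 171, 171, 171, 171, 170, 170, 171, 172, 170, 171, 171]
190 [44, 43, 41, 40, 41, 42, 44, 44, 43, 43, 42, 43, 69, 108, 118, 130, 144, 147, 162, 176, 176, 163, 161, 170, 169, 171, 171, 171, 171, 171, 171, 169, 171, 171, 171]
215 [45, 48, 46, 47, 47, 48, 48, 46, 49, 48, 45, 75, 175, 179, 198, 237, 238, 237, 237, 236, 222, 221, 235, 236, 236, 236, 236, 236, 237, 236, 236, 236, 236, 235, 236]
[238, 237, 236, 212, 231, 238, 237, 237, 237, 238, 239, 214, 122, 72, 70, 71, 71, 71, 70, 69, 64, 63, 61, 63, 60] [238, 237, 235, 187, 222, 237, 237, 237, 237, 237, 240, 236, 146, 74, 66, 68, 70, 68, 68, 68, 67, 66, 59, 57, 58]
```

View pics/w4z.png

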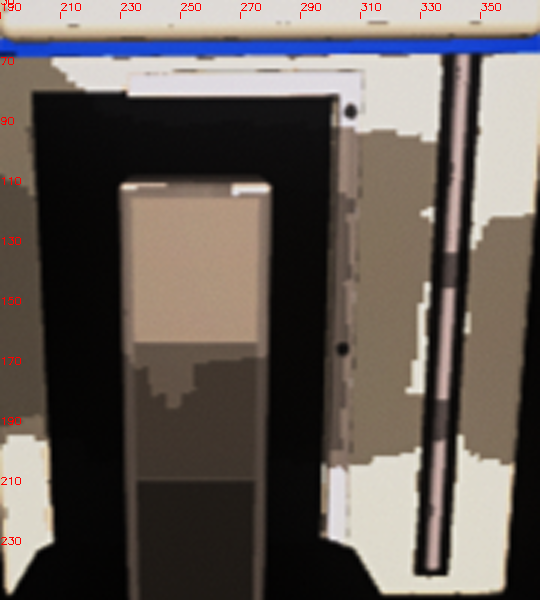

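The crop shows the stop strip at rows 74–82. The fence's inner base edge runs from (299.5,95) to (296.5,215), with its top to the right at x≈302–308. The held bar's white end is at row ~113, spanning x 230–280. I'll compute the corner and the moves from that.

Run:
```python
from h import *
z=np.load("w4.npz");s={k:z[k] for k in z}
ys=np.array([110,150,190,215]);xs=np.array([299.2,298.3,297.2,296.4]);k=np.polyfit(ys,xs,1)
P=[onz(s,(np.polyval(k,y),y),.042) for y in(82.2,215)]
d=P[0]-P[1];print("corner",P[0],"fence dir",np.degrees(np.arctan2(d[1],d[0]))-90)
Q=[onz(s,(x,82.2),.042) for x in(232,299)];e=Q[1]-Q[0];print("stop dir",np.degrees(np.arctan2(e[1],e[0])))
# window right edge length check; bar
zt=.2-.031+.018
W=[onz(s,(x,113),zt) for x in(230.5,280)];print("white end",W,np.linalg.norm(W[1]-W[0]))
B=[onz(s,(x,200),zt) for x in(234,277.5)];m0=(W[0]+W[1])/2;m1=(B[0]+B[1])/2;b=m0-m1
print("bar dir",np.degrees(np.arctan2(b[1],b[0]))-90,"mid",m0, np.linalg.norm(B[1]-B[0]))
T=snap("top");S=snap("scene")
for v,n in((T,"top"),(S,"scene")):
  p=v["pixels"].astype(int);q=proj(v,[.432,-.141,.0515]);x0,y0=int(q[0])-14,int(q[1])-14
  c=p[y0:y0+28,x0:x0+28];red=(c[...,0]>c[...,1]+60)&(c[...,0]>c[...,2]+60)&(c[...,0]>120);yy,xx=np.nonzero(red);print(n,len(xx),xx.mean()+x0,yy.mean()+y0,q, list(zip((xx+x0).tolist(),(yy+y0).tolist())))
```

```text
corner [0.4953804  0.02699647 0.042     ] fence dir -4.730068663010357
stop dir -5.194389948976636
white end [array([0.44980164, 0.01709042, 0.187     ]), array([0.46876218, 0.01536522, 0.187     ])] 0.01903886799278026
bar dir -4.847154768891684 mid [0.45928191 0.01622782 0.187     ] 0.01795170618245182
top 4 270.5 211.5 [270.70225237 211.26928956] [(270, 211), (271, 211), (270, 212), (271, 212)]
scene 0 nan nan [272.39863873 218.53221153] []<stdin>:15: RuntimeWarning: Mean of empty slice.
  ret = ret.dtype.type(ret / rcount)
```

Call:
carry_out(
  motion=[
    [[5,10,0,0,0,0,0],[5,10,20,0,0,0,0],[0,0,40,0,0,0,0],[0,0,30,0,0,0,0],[0,0,20,0,0,0,0],[0,0,10,0,0,0,0],[0,0,0,0,0,0,0],[0,0,0,0,0,0,0]],
  ],
)

```text
clock: 9.85
tool_pos: [0.4741, -0.0342, 0.0802]
eef_rot: [0.738, 0.675, 0.0, 0.0]
contact_force: [-0.1, -0.1, -1.1]
opening: 0.224
```

Run:
```python
from h import *
plan([.455,-.044,.073],np.radians(-4.9))
s=snap("wrist");save(s,"w5");np.savez("w5.npz",**{k:s[k] for k in("pixels","K","R","o")})
c=s["pixels"][0:200,160:400,::-1].astype(np.float32)
c=np.clip((c/255)**2.0*255,0,255).astype(np.uint8)
c=cv2.resize(c,None,fx=3,fy=3,interpolation=cv2.INTER_CUBIC)
for i in range(0,240,20):cv2.putText(c,str(160+i),(i*3,10),0,.35,(0,0,255));cv2.line(c,(i*3,12),(i*3,18),(0,0,255))
for i in range(0,200,20):cv2.putText(c,str(0+i),(0,i*3+4),0,.35,(0,0,255));
cv2.imwrite("pics/w5z.png",c)
```

```text
pos [ 0.4741 -0.0342  0.0802] yaw_y -5.12 tilt(tool) [ 0.0011 -0.0001  0.    ] F [-0.11 -0.1  -1.14] open 0.224 t 9.85
world mm [-19.1  -9.8  -7.2] tool mm [-11.5 -18.1   7.2] az -0.003820626783876291
```

View pics/w5z.png

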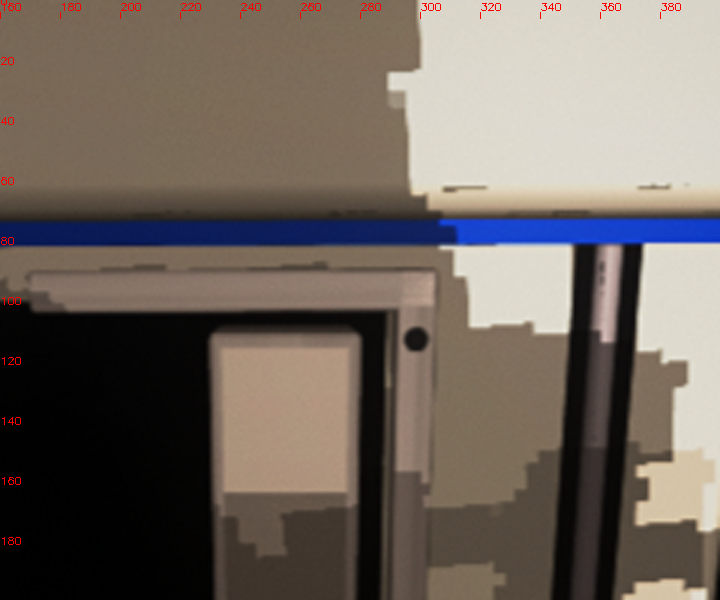

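The bar's white end sits at row ~113, spanning x 230–280. The stop base is at row 103 and the fence base at x≈288, so the bar is a few mm short on both sides. I'll compute the exact gaps.

Run:
```python
from h import *
z=np.load("w5.npz");s={k:z[k] for k in z}
th=np.radians(-4.9);ux=np.array([np.cos(th),np.sin(th)]);uy=np.array([-ux[1],ux[0]])
c=onz(s,(288.5,103.3),.042);zt=.0802-.031+.018
W=(onz(s,(230,112.5),zt)+onz(s,(280,112.5),zt))/2
print("corner",c,"white",W,"stage x,y of white end",((W-c)[:2]@ux)*1e3,((W-c)[:2]@uy)*1e3)
g=cv2.cvtColor(s["pixels"],cv2.COLOR_RGB2GRAY);print(g[95:125,255].tolist(),g[140,270:310].tolist())
```

```text
corner [0.49589181 0.02732878 0.042     ] white [0.48053493 0.02618201 0.0672    ] stage x,y of white end -15.20279849265146 -2.454314906717151
[181, 180, 179, 177, 177, 178, 179, 167, 116, 65, 47, 49, 49, 77, 97, 110, 150, 169, 175, 177, 182, 195, 200, 200, 199, 199, 199, 199, 200, 199] [198, 199, 199, 200, 198, 192, 180, 176, 165, 131, 80, 53, 52, 52, 50, 52, 54, 69, 117, 137, 117, 132, 173, 187, 186, 184, 186, 183, 177, 174, 176, 177, 176, 167, 163, 169, 170, 169, 170, 168]
```

Call:
carry_out(
  motion=[
    [[0,0,4,0,0,0,0],[0,0,2,0,0,0,0],[0,2,0,0,0,0,0],[0,2,0,0,0,0,0],[0,0,0,0,0,0,0],[0,0,0,0,0,0,0]],
  ],
)

```text
clock: 10.5
tool_pos: [0.4775, -0.0344, 0.0738]
eef_rot: [0.738, 0.675, 0.0, 0.0]
contact_force: [0.1, -1.4, -0.5]
opening: 0.22
```

Call:
carry_out(
  motion=[
    [[0,1,0,0,0,0,0],[0,0,0,0,0,0,0],[0,0,0,0,0,0,0]],
  ],
)

```text
clock: 10.8
tool_pos: [0.4784, -0.0345, 0.0737]
eef_rot: [0.738, 0.675, 0.0, -0.0]
contact_force: [-0.2, -0.2, -1.3]
opening: 0.227
```

Call:
carry_out(
  motion=[
    [[0,1,0,0,0,0,0],[0,0,0,0,0,0,0],[0,0,0,0,0,0,0]],
  ],
)

```text
clock: 11.1
tool_pos: [0.4794, -0.0346, 0.0737]
eef_rot: [0.738, 0.675, 0.0, -0.0]
contact_force: [-0.1, 0.8, -1.2]
opening: 0.22
```

Call:
carry_out(
  motion=[
    [[0,0.7,0,0,0,0,0],[0,0,0,0,0,0,0],[0,0,0,0,0,0,0]],
  ],
)

```text
clock: 11.4
tool_pos: [0.4801, -0.0347, 0.0737]
eef_rot: [0.738, 0.675, 0.0, -0.0]
contact_force: [0.7, 0.0, -1.0]
opening: 0.221
```

Call:
carry_out(
  motion=[
    [[0,0.7,0,0,0,0,0],[0,0,0,0,0,0,0],[0,0,0,0,0,0,0]],
  ],
)

```text
clock: 11.7
tool_pos: [0.4806, -0.0347, 0.0737]
eef_rot: [0.738, 0.675, -0.0, -0.0]
contact_force: [-1.2, -0.6, -1.0]
opening: 0.22
```

Call:
carry_out(
  motion=[
    [[0,0.6,0,0,0,0,0],[0,0,0,0,0,0,0],[0,0,0,0,0,0,0]],
  ],
)

```text
clock: 12.0
tool_pos: [0.4807, -0.0348, 0.0736]
eef_rot: [0.738, 0.675, -0.0, -0.0]
contact_force: [-2.1, 0.2, -0.9]
opening: 0.226
```

Call:
carry_out(
  motion=[
    [[0.8,0.5,0,0,0,0,0],[0.8,0,0,0,0,0,0],[0,0,0,0,0,0,0]],
  ],
)

```text
clock: 12.3
tool_pos: [0.4809, -0.0336, 0.0735]
eef_rot: [0.738, 0.675, -0.001, -0.001]
contact_force: [-4.0, -2.4, -0.7]
opening: 0.225
```

Call:
carry_out(
  motion=[
    [[0.8,0,0,0,0,0,0],[0,0,0,0,0,0,0],[0,0,0,0,0,0,0]],
  ],
)

```text
clock: 12.6
tool_pos: [0.4809, -0.0329, 0.0735]
eef_rot: [0.738, 0.675, -0.001, -0.001]
contact_force: [-5.4, -2.3, -1.4]
opening: 0.221
```

Call:
carry_out(
  motion=[
    [[0.8,0,0,0,0,0,0],[0,0,0,0,0,0,0],[0,0,0,0,0,0,0]],
  ],
)

```text
clock: 12.9
tool_pos: [0.4809, -0.0328, 0.0735]
eef_rot: [0.738, 0.674, -0.001, -0.0]
contact_force: [-3.8, -4.7, -1.3]
opening: 0.221
```

Call:
carry_out(
  motion=[
    [[0.5,0,0.6,0,0,0,0],[0,0,0,0,0,0,0],[0,0,0,0,0,0,0]],
  ],
)

```text
clock: 13.2
tool_pos: [0.4809, -0.0329, 0.0731]
eef_rot: [0.739, 0.674, -0.001, -0.0]
contact_force: [-4.5, -4.9, 0.3]
opening: 0.223
```

Both contacts are felt: about 4.5 N on the fence and 5 N on the stop. I'll lower the last bit and release.

Call:
carry_out(
  motion=[
    [[0,0,0.6,0,0,0,0],[0,0,0.4,0,0,0,0],[0,0,0,0,0,0,0]],
  ],
)

```text
clock: 13.5
tool_pos: [0.4809, -0.0329, 0.073]
eef_rot: [0.739, 0.674, -0.001, 0.0]
contact_force: [-5.9, -4.6, 10.2]
opening: 0.223
```

Call:
carry_out(
  motion=[
    [[0,0,0,0,0,0,50],[0,0,0,0,0,0,50],[0,0,0,0,0,0,50],[0,0,0,0,0,0,50],[0,0,0,0,0,0,50]],
  ],
)

```text
clock: 14.0
tool_pos: [0.4827, -0.0308, 0.0721]
eef_rot: [0.738, 0.675, 0.0, 0.0]
contact_force: [-0.5, -0.3, -0.5]
opening: 0.498
```

Call:
carry_out(
  motion=[
    [[0,0,-10,0,0,0,50],[0,0,-30,0,0,0,50],[0,0,-40,0,0,0,50],[0,0,-40,0,0,0,50],[0,0,-20,0,0,0,50],[0,0,0,0,0,0,50],[0,0,0,0,0,0,50],[0,0,0,0,0,0,50]],
  ],
)

```text
clock: 14.8
tool_pos: [0.4814, -0.031, 0.2113]
eef_rot: [0.738, 0.675, -0.001, -0.001]
contact_force: [0.5, -0.2, 0.6]
opening: 0.501
```

Run:
```python
from h import *
plan([.455,-.044,.2],np.radians(-4.9))
s=snap("wrist");save(s,"w6");np.savez("w6.npz",**{k:s[k] for k in("pixels","K","R","o")})
c=s["pixels"][50:240,190:370,::-1].astype(np.float32)
c=np.clip((c/255)**1.5*255,0,255).astype(np.uint8)
c=cv2.resize(c,None,fx=3,fy=3,interpolation=cv2.INTER_CUBIC)
for i in range(0,180,20):cv2.putText(c,str(190+i),(i*3,10),0,.35,(0,0,255))
for i in range(0,190,20):cv2.putText(c,str(50+i),(0,i*3+4),0,.35,(0,0,255));
cv2.imwrite("pics/w6z.png",c)
```

```text
pos [ 0.4814 -0.031   0.2113] yaw_y -5.09 tilt(tool) [-0.002 -0.     0.   ] F [ 0.48 -0.24  0.57] open 0.501 t 14.8
world mm [-26.4 -13.  -11.3] tool mm [-15.3 -25.2  11.4] az -0.0033691765408774277
```

View pics/w6z.png

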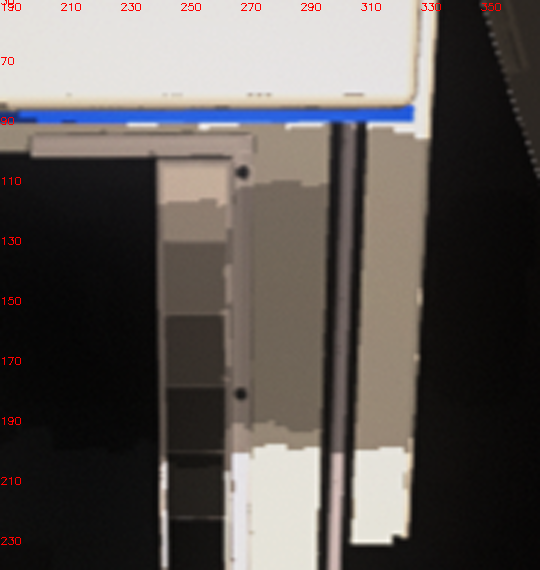

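The bar is flush along the fence, with its right edge against the fence at x≈265. Its white end meets the stop at row ~101. It is released, steps up. Next is the stylus.

Run:
```python
from h import *
T=snap("top");c=onz(T,(140.6,229.6),.045);print(c)
rows([[c[0],c[1]-.02,.25]],np.radians(-5),8,100)
```

```text
[0.41672212 0.28138806 0.045     ]
[36.0, -11.0, -5.0, 0, 0, np.float64(-0.0), 100]
[36.0, -11.0, -5.0, 0, 0, np.float64(-0.0), 100]
[36.0, -11.0, -5.0, 0, 0, np.float64(-0.0), 100]
[36.0, -11.0, -5.0, 0, 0, np.float64(-0.0), 100]
[36.0, -11.0, -5.0, 0, 0, np.float64(-0.0), 100]
[36.0, -11.0, -5.0, 0, 0, np.float64(-0.0), 100]
[36.0, -11.0, -5.0, 0, 0, np.float64(-0.0), 100]
[36.0, -11.0, -5.0, 0, 0, np.float64(-0.0), 100]
```

Call:
carry_out(
  motion=[
    [[36,-11,-5,0,0,0,100],[36,-11,-5,0,0,0,100],[36,-11,-5,0,0,0,100],[36,-11,-5,0,0,0,100],[36,-11,-5,0,0,0,100],[36,-11,-5,0,0,0,100],[36,-11,-5,0,0,0,100],[36,-11,-5,0,0,0,100]],
  ],
)

```text
clock: 15.7
tool_pos: [0.4192, 0.2648, 0.2514]
eef_rot: [0.738, 0.675, -0.001, -0.0]
contact_force: [0.1, 0.6, 0.4]
opening: 1.0
```

Call:
carry_out(
  motion=[
    [[0,0,0,0,0,0,100],[0,0,0,0,0,0,100],[0,0,0,0,0,0,100]],
  ],
)

```text
clock: 16.0
tool_pos: [0.4202, 0.2618, 0.2515]
eef_rot: [0.739, 0.674, -0.001, 0.0]
contact_force: [1.1, -0.5, 0.5]
opening: 0.997
```

Run:
```python
from h import *
plan([.417,.281,.25],np.radians(-5))
s=snap("wrist");save(s,"w7");T=snap("top");S=snap("scene")
def orange(v,lim):
    x0,x1,y0,y1=lim;h=cv2.cvtColor(v["pixels"],cv2.COLOR_RGB2HSV)[y0:y1,x0:x1]
    m=cv2.inRange(h,(5,130,110),(22,255,255));n,l,st,ce=cv2.connectedComponentsWithStats(m)
    return [(ce[i]+[x0,y0],st[i,4]) for i in range(1,n) if st[i,4]>1]
def blue(v,lim):
    x0,x1,y0,y1=lim;h=cv2.cvtColor(v["pixels"],cv2.COLOR_RGB2HSV)[y0:y1,x0:x1]
    m=cv2.inRange(h,(98,120,60),(118,255,255));n,l,st,ce=cv2.connectedComponentsWithStats(m)
    return [(ce[i].round(1)+[x0,y0],st[i]) for i in range(1,n) if st[i,4]>60]
print("wrist exp",proj(s,[.417,.281,.13]),orange(s,(0,512,0,250)),blue(s,(0,512,0,300)))
print("scene exp",proj(S,[.417,.281,.13]),orange(S,(155,200,150,195)))
print("top exp",proj(T,[.417,.281,.13]),orange(T,(115,165,205,250)))
```

```text
pos [0.4202 0.2618 0.2515] yaw_y -5.21 tilt(tool) [-0.0009  0.002   0.    ] F [ 1.08 -0.54  0.51] open 0.997 t 16.0
world mm [-3.2 19.2 -1.5] tool mm [18.8 -4.9  1.5] az -0.0036931719935462404
wrist exp [246.80722447 161.97464561] [(array([250. , 143.2]), np.int32(5)), (array([249.40983607, 165.54098361]), np.int32(122))] [(array([357.3,  71.2]), array([ 351,    0,   50,  138, 1086], dtype=int32)), (array([414.1,  19.4]), array([408,  13,  12,  14, 115], dtype=int32)), (array([378.4,  20.7]), array([373,  14,  13,  14, 139], dtype=int32)), (array([377.8,  42.4]), array([372,  36,  13,  14, 133], dtype=int32)), (array([374.6,  63.8]), array([370,  58,  10,  14,  87], dtype=int32)), (array([392.8,  82.3]), array([388,  76,  10,  14,  80], dtype=int32)), (array([376.8,  83.7]), array([371,  78,  12,  12, 111], dtype=int32)), (array([410. , 100.4]), array([405,  95,  11,  12,  95], dtype=int32)), (array([376.3, 103.4]), array([371,  98,  12,  12, 119], dtype=int32)), (array([250.8, 144.6]), array([ 210,  105,   83,   83, 3277], dtype=int32)), (array([376. , 122.8]), array([370, 118,  13,  11, 108], dtype=int32))]
scene exp [172.85075325 161.8398014 ] [(array([173.        , 162.28571429]), np.int32(7))]
top exp [132.71354719 226.35289855] [(array([133.71428571, 226.        ]), np.int32(7))]
```

View pics/w7.png

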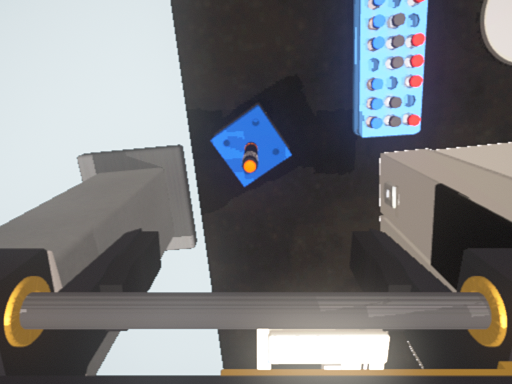

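The wrist view shows the blue stand centred at (251,145) with the orange cap at (249,166). The vial rack is on the far right, and the corner of a tower appears at the right from (380,155). I'll triangulate the cap and check clearance to the tower.

Run:
```python
from h import *
s=snap("wrist");T=snap("top");S=snap("scene")
v=[(s,(249.4,165.5)),(S,(173,162.3)),(T,(133.7,226))]
for k in([0,1,2],[0,2],[0,1]):print(tri([v[i] for i in k]))
c=onz(s,(249.4,165.5),.13);print("on .13",c,"hole from stand top centroid",onz(s,(251,144.5),.045))
print("tower edge",[onz(s,(380,155),z).round(3).tolist() for z in(0,.1,.2)],onz(s,(385,235),0))
plan([c[0],c[1],.092],np.radians(-5))
```

```text
(array([0.41776434, 0.27887911, 0.12863772]), [np.float64(0.0014220446734915767), np.float64(0.0018440085068993607), np.float64(0.0004875771844831881)])
(array([0.41846405, 0.27826462, 0.12858496]), [np.float64(0.0005218416904370272), np.float64(0.0005218416904370016)])
(array([0.41765143, 0.27910269, 0.12879438]), [np.float64(0.0016260482967875782), np.float64(0.0016260482967875981)])
on .13 [0.41900359 0.27838294 0.13      ] hole from stand top centroid [0.41940597 0.28043857 0.045     ]
tower edge [[0.558, 0.249, 0.0], [0.523, 0.271, 0.1], [0.489, 0.293, 0.2]] [0.56464749 0.15338202 0.        ]
pos [0.4204 0.2627 0.2521] yaw_y -5.19 tilt(tool) [-0.0001  0.0002  0.    ] F [-0.16  0.61 -0.32] open 0.998 t 16.3
world mm [  -1.4   15.7 -160.1] tool mm [ 15.5  -2.8 160.1] az -0.0033023025818677
```

The cap triangulates to 128.6 mm high, against 130 mm expected, with the axis near (0.4185, 0.279). I'll descend to the grip zone and close.

Call:
carry_out(
  motion=[
    [[16,-3,0,0,0,0,100],[0,0,20,0,0,0,100],[0,0,40,0,0,0,100],[0,0,40,0,0,0,100],[0,0,30,0,0,0,100],[0,0,15,0,0,0,100],[0,0,9,0,0,0,100],[0,0,0,0,0,0,100]],
  ],
)

```text
clock: 17.1
tool_pos: [0.4182, 0.2805, 0.0972]
eef_rot: [0.738, 0.675, -0.001, -0.0]
contact_force: [-0.1, -0.3, -0.2]
opening: 0.994
```

Call:
carry_out(
  motion=[
    [[0,0,0,0,0,0,0],[0,0,0,0,0,0,0],[0,0,0,0,0,0,0],[0,0,0,0,0,0,0],[0,0,0,0,0,0,0],[0,0,0,0,0,0,0],[0,0,0,0,0,0,0],[0,0,0,0,0,0,0]],
  ],
  squeeze=25,
)

```text
clock: 17.9
tool_pos: [0.4186, 0.2797, 0.0981]
eef_rot: [0.738, 0.675, 0.0, -0.0]
contact_force: [0.5, 0.7, -0.2]
opening: 0.298
```

Call:
carry_out(
  motion=[
    [[0,0,0,0,0,0,0],[0,0,0,0,0,0,0],[0,0,0,0,0,0,0],[0,0,0,0,0,0,0],[0,0,0,0,0,0,0]],
  ],
)

```text
clock: 18.4
tool_pos: [0.4185, 0.2798, 0.0981]
eef_rot: [0.738, 0.675, -0.0, -0.0]
contact_force: [0.3, -0.5, -1.1]
opening: 0.126
```

It holds the stylus: opening 11 mm on a 12 mm barrel. I'll lift it straight up and carry it towards the port.

Call:
carry_out(
  motion=[
    [[0,0,-10,0,0,0,0],[0,0,-30,0,0,0,0],[0,0,-40,0,0,0,0],[0,0,-40,0,0,0,0],[0,0,-30,0,0,0,0],[0,0,0,0,0,0,0]],
  ],
)

```text
clock: 19.0
tool_pos: [0.4205, 0.2808, 0.2525]
eef_rot: [0.738, 0.675, 0.004, 0.0]
contact_force: [0.3, -0.8, -0.5]
opening: 0.127
```

Run:
```python
from h import *
rows([[.433,-.19,.248]],np.radians(-5),14,0)
```

```text
[-33.0, 4.0, 0.0, 0, 0, np.float64(-0.0), 0]
[-33.0, 4.0, 0.0, 0, 0, np.float64(-0.0), 0]
[-33.0, 4.0, 0.0, 0, 0, np.float64(-0.0), 0]
[-33.0, 4.0, 0.0, 0, 0, np.float64(-0.0), 0]
[-33.0, 4.0, 0.0, 0, 0, np.float64(-0.0), 0]
[-33.0, 4.0, 0.0, 0, 0, np.float64(-0.0), 0]
[-33.0, 4.0, 0.0, 0, 0, np.float64(-0.0), 0]
[-33.0, 4.0, 0.0, 0, 0, np.float64(-0.0), 0]
[-33.0, 4.0, 0.0, 0, 0, np.float64(-0.0), 0]
[-33.0, 4.0, 0.0, 0, 0, np.float64(-0.0), 0]
[-33.0, 4.0, 0.0, 0, 0, np.float64(-0.0), 0]
[-33.0, 4.0, 0.0, 0, 0, np.float64(-0.0), 0]
[-33.0, 4.0, 0.0, 0, 0, np.float64(-0.0), 0]
[-33.0, 4.0, 0.0, 0, 0, np.float64(-0.0), 0]
```

Call:
carry_out(
  motion=[
    [[-33,4,0,0,0,0,0],[-33,4,0,0,0,0,0],[-33,4,0,0,0,0,0],[-33,4,0,0,0,0,0],[-33,4,0,0,0,0,0],[-33,4,0,0,0,0,0],[-33,4,0,0,0,0,0]],
  ],
)

```text
clock: 19.7
tool_pos: [0.4252, 0.0458, 0.2478]
eef_rot: [0.738, 0.675, -0.0, -0.0]
contact_force: [0.7, 0.4, -1.2]
opening: 0.126
```

Call:
carry_out(
  motion=[
    [[-33,4,0,0,0,0,0],[-33,4,0,0,0,0,0],[-33,4,0,0,0,0,0],[-33,4,0,0,0,0,0],[-33,4,0,0,0,0,0],[-33,4,0,0,0,0,0],[-20,2,0,0,0,0,0],[0,0,0,0,0,0,0]],
  ],
)

```text
clock: 20.5
tool_pos: [0.4316, -0.1754, 0.2478]
eef_rot: [0.74, 0.673, -0.001, 0.0]
contact_force: [-0.3, 0.3, -0.5]
opening: 0.131
```

Call:
carry_out(
  motion=[
    [[0,0,0,0,0,0,0],[0,0,0,0,0,0,0],[0,0,0,0,0,0,0]],
  ],
)

```text
clock: 20.8
tool_pos: [0.4325, -0.1708, 0.248]
eef_rot: [0.737, 0.676, 0.0, -0.0]
contact_force: [0.2, 0.5, 0.0]
opening: 0.126
```

Run:
```python
from h import *
s=snap("wrist");save(s,"w8");np.savez("w8.npz",**{k:s[k] for k in("pixels","K","R","o")})
plan([.433,-.14,.248],np.radians(-5))
print("port exp",proj(s,[.433,-.14,.0515]))
h=cv2.cvtColor(s["pixels"],cv2.COLOR_RGB2HSV);m=cv2.inRange(h,(0,130,80),(8,255,255))|cv2.inRange(h,(172,130,80),(180,255,255))
n,l,st,ce=cv2.connectedComponentsWithStats(m)
for i in range(1,n):
  if st[i,4]>8:print(ce[i],st[i],onz(s,ce[i],.034))
cv2.imwrite("pics/w8z.png",cv2.resize(s["pixels"][:,:,::-1],(800,600),interpolation=cv2.INTER_CUBIC))
```

```text
pos [ 0.4325 -0.171   0.248 ] yaw_y -4.97 tilt(tool) [-0.0003 -0.0007  0.    ] F [ 0.27  0.38 -0.51] open 0.129 t 20.85
world mm [ 0.5 31.  -0. ] tool mm [30.9 -2.2  0. ] az 0.0005055645315203972
port exp [251.59457191 133.22419859]
[251.30508475 134.79661017] [247 131   9   9  59] [ 0.43223328 -0.14356572  0.034     ]
```

View pics/w8z.png

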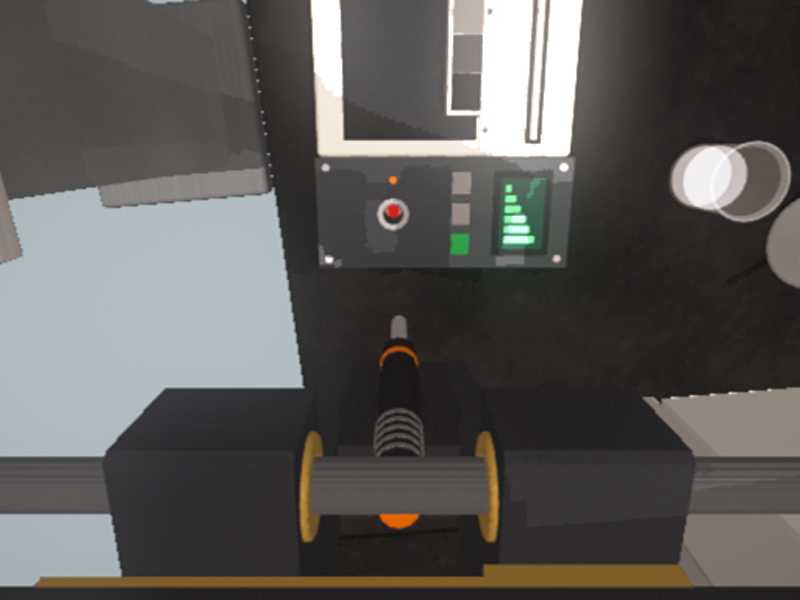

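The wrist view (800x600) shows the port ring at (393,214) with the red button in it. The steel tip is at (399,317), and the bar's black end is still flush at (465,113). I'll compute the offsets.

```bash
cat > tipport.py <<'E'
from h import *
import sys
def ring(s,c,k=16):
    x,y=int(c[0]),int(c[1]);p=s["pixels"][y-k:y+k,x-k:x+k];h=cv2.cvtColor(p,cv2.COLOR_RGB2HSV)
    m=((h[...,2]>120)).astype(np.uint8);n,l,st,ce=cv2.connectedComponentsWithStats(m)
    i=l[k-6:k+6,k-6:k+6];ids=np.unique(i[i>0]);b=max(ids,key=lambda j:st[j,4])
    e=cv2.fitEllipse(cv2.convexHull(np.argwhere(l==b)[:,::-1].astype(np.int32)));return np.array(e[0])+[x-k,y-k],e[1]
E
python3 - <<'E'
from tipport import *
z=np.load("w8.npz");s={k:z[k] for k in z}
rc,ax=ring(s,(251.5,137));T=snap("top");rt=(270.5,211.4)
print(rc,ax,"port",onz(s,rc,.0515),"tri",tri([(s,rc),(T,rt)]))
g=cv2.cvtColor(s["pixels"],cv2.COLOR_RGB2GRAY)
for y in(201,203,206,210):print(y,g[y,246:266].tolist())
print(g[194:222,255].tolist())
print("tip expected",proj(s,[.4325,-.171,.160]),"tip",onz(s,(255.4,204),.160))
S=snap("scene");print(proj(S,[.4325,-.171,.160]))
E
```

```text
[250.98337078 136.77188015] (19.99656867980957, 20.278146743774414) port [ 0.43215357 -0.14318726  0.0515    ] tri (array([ 0.43178953, -0.14154523,  0.05339691]), [np.float64(0.0014459927359742584), np.float64(0.001445992735974307)])
201 [35, 35, 34, 36, 37, 37, 40, 45, 53, 56, 50, 42, 34, 37, 36, 37, 37, 33, 35, 35]
203 [37, 37, 35, 36, 35, 56, 85, 105, 112, 112, 111, 106, 84, 55, 36, 35, 38, 37, 35, 36]
206 [36, 37, 35, 38, 66, 96, 107, 111, 110, 109, 111, 110, 108, 90, 55, 36, 38, 36, 35, 35]
210 [37, 38, 33, 39, 79, 105, 108, 110, 111, 109, 110, 108, 107, 95, 65, 37, 35, 33, 35, 34]
[40, 37, 36, 35, 36, 39, 35, 56, 101, 112, 110, 110, 109, 110, 110, 111, 109, 110, 110, 111, 111, 88, 47, 24, 24, 25, 28, 57]
tip expected [253.43547124 202.16176487] tip [ 0.43364964 -0.17234456  0.16      ]
[280.38659728 202.40787747]
```

Call:
carry_out(
  motion=[
    [[5,-2,0,0,0,0,0],[6,-1,20,0,0,0,0],[0,0,30,0,0,0,0],[0,0,25,0,0,0,0],[0,0,15,0,0,0,0],[0,0,5,0,0,0,0],[0,0,0,0,0,0,0],[0,0,0,0,0,0,0]],
  ],
)

```text
clock: 21.75
tool_pos: [0.4308, -0.161, 0.1537]
eef_rot: [0.738, 0.675, 0.0, 0.0]
contact_force: [0.3, -0.4, 0.0]
opening: 0.127
```

Run:
```python
from tipport import *
s=snap("wrist");save(s,"w9");np.savez("w9.npz",**{k:s[k] for k in("pixels","K","R","o")})
plan([.4321,-.1432,.12],np.radians(-5))
print("port exp",proj(s,[.4321,-.1432,.0515]))
c=s["pixels"][120:270,160:360,::-1];c=cv2.resize(c,None,fx=4,fy=4,interpolation=cv2.INTER_CUBIC)
for i in range(0,200,20):cv2.putText(c,str(160+i),(i*4,10),0,.35,(0,0,255))
for i in range(0,150,20):cv2.putText(c,str(120+i),(0,i*4+4),0,.35,(0,0,255))
cv2.imwrite("pics/w9z.png",c)
```

```text
pos [ 0.431  -0.1611  0.1539] yaw_y -5.1 tilt(tool) [0.0016 0.0003 0.    ] F [-0.9  -1.34 -1.06] open 0.126 t 21.8
world mm [  1.1  17.9 -33.9] tool mm [18.  -0.5 33.9] az -0.001658461256333732
port exp [252.70900051 169.51031085]
```

View pics/w9z.png

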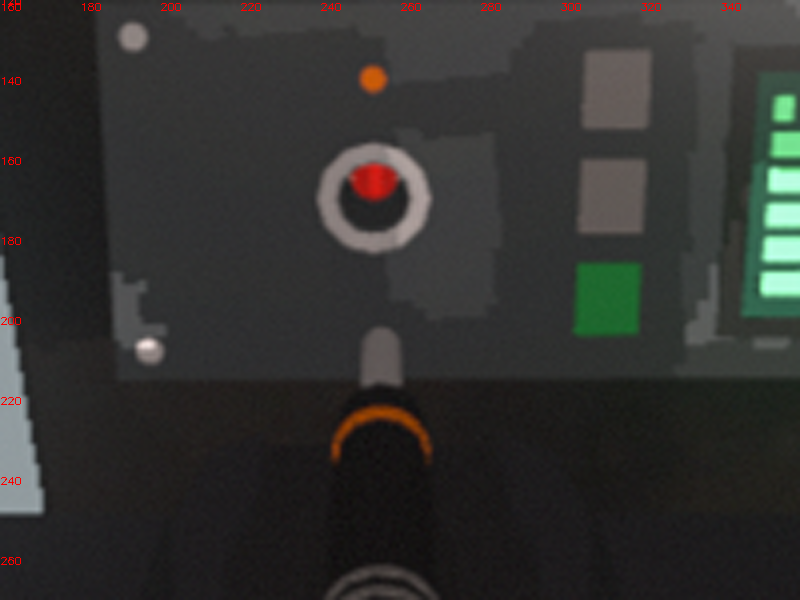

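The crop shows the ring centre at (253.7,169.5), and the nose tip with its front edge at row 202 and centre column 255.2.

Run:
```python
from tipport import *
z=np.load("w9.npz");s={k:z[k] for k in z}
th=np.radians(-5.1);ux=np.array([np.cos(th),np.sin(th)]);uy=np.array([-ux[1],ux[0]])
rc,ax=ring(s,(253.7,169.5),20);print(rc,ax)
P=onz(s,rc,.0515);t=onz(s,(255.2,201.5),.066);print("port",P,"tip front",t)
d=(P-t)[:2];print("front edge -> port: tool y",d@ux*1e3,"tool x",d@uy*1e3,"(+3 for centre)")
```

```text
[253.33419228 168.98196411] (26.135299682617188, 26.845972061157227)
port [ 0.43254698 -0.14287776  0.0515    ] tip front [ 0.43217906 -0.16093977  0.066     ]
front edge -> port: tool y -1.2391508887657 tool x 18.02321176092249 (+3 for centre)
```

Call:
carry_out(
  motion=[
    [[10,-0.6,0,0,0,0,0],[9.5,-0.6,0,0,0,0,0],[0,0,4,0,0,0,0],[0,0,3,0,0,0,0],[0,0,0,0,0,0,0],[0,0,0,0,0,0,0]],
  ],
)

```text
clock: 22.4
tool_pos: [0.4309, -0.1418, 0.1459]
eef_rot: [0.738, 0.675, -0.0, -0.0]
contact_force: [0.3, 0.6, -0.2]
opening: 0.127
```

Run:
```python
from tipport import *
s=snap("wrist");save(s,"w10");np.savez("w10.npz",**{k:s[k] for k in("pixels","K","R","o")})
plan([.4325,-.1429,.12],np.radians(-5))
print("port exp",proj(s,[.4325,-.1429,.0515]))
c=s["pixels"][160:235,205:305,::-1];c=cv2.resize(c,None,fx=7,fy=7,interpolation=cv2.INTER_CUBIC)
for i in range(0,100,10):cv2.putText(c,str(205+i),(i*7,10),0,.35,(0,0,255))
for i in range(0,75,10):cv2.putText(c,str(160+i),(0,i*7+4),0,.35,(0,0,255))
cv2.imwrite("pics/w10z.png",c)
```

```text
pos [ 0.4309 -0.1418  0.146 ] yaw_y -5.13 tilt(tool) [-0.0001  0.0001  0.    ] F [ 0.57  0.36 -0.61] open 0.125 t 22.45
world mm [  1.6  -1.1 -26. ] tool mm [-0.9  1.7 26. ] az -0.002294720891259816
port exp [255.99434761 200.00958405]
```

View pics/w10z.png

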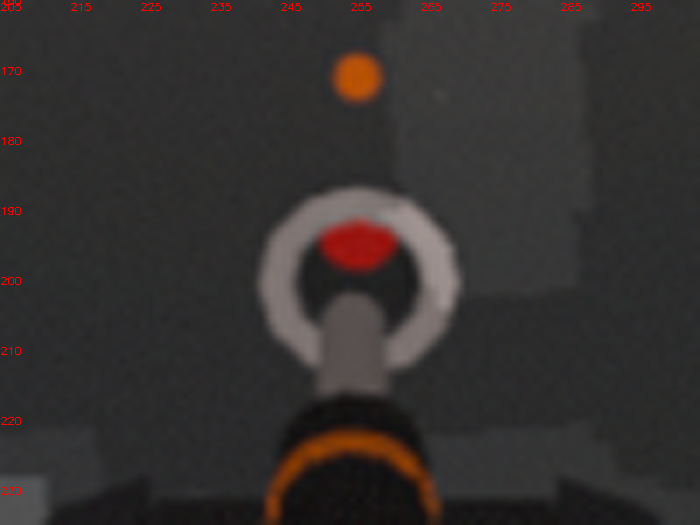

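The tip sits just over the ring: ring centre at (256.3,200), tip front edge at (255.6,202). I'll compute what remains.

Run:
```python
from tipport import *
z=np.load("w10.npz");s={k:z[k] for k in z}
th=np.radians(-5.1);ux=np.array([np.cos(th),np.sin(th)]);uy=np.array([-ux[1],ux[0]])
P=onz(s,(256.3,200),.0515)
for zt in(.056,.058,.06):
  t=onz(s,(255.6,201.7),zt);d=(P-t)[:2];print(zt,"tool y",d@ux*1e3,"tool x to front edge",d@uy*1e3)
w=np.linalg.norm(onz(s,(258/7+205,200),.0515)-onz(s,(460/7+205,200),.0515));print("ring dia",w)
```

```text
0.056 tool y 0.4694995828259211 tool x to front edge -0.2961971740850296
0.058 tool y 0.47350878445020844 tool x to front edge -0.9521217325528207
0.06 tool y 0.477517986074551 tool x to front edge -1.608046291020607
ring dia 0.019035676913160448
```

Call:
carry_out(
  motion=[
    [[1.4,0.5,0,0,0,0,0],[0,0,4,0,0,0,0],[0,0,4,0,0,0,0],[0,0,4,0,0,0,0],[0,0,0,0,0,0,0]],
  ],
)

```text
clock: 22.95
tool_pos: [0.4313, -0.1401, 0.1335]
eef_rot: [0.738, 0.675, -0.0, -0.0]
contact_force: [-0.2, -0.6, -0.4]
opening: 0.128
```

Call:
carry_out(
  motion=[
    [[0,0,3,0,0,0,0],[0,0,3,0,0,0,0],[0,0,0,0,0,0,0],[0,0,0,0,0,0,0]],
  ],
)

```text
clock: 23.35
tool_pos: [0.4316, -0.1401, 0.128]
eef_rot: [0.738, 0.675, -0.0, -0.0]
contact_force: [0.1, 0.1, -0.6]
opening: 0.125
```

The nose is in the port with no contact. Now I'll press.

Call:
carry_out(
  motion=[
    [[0,0,2,0,0,0,0],[0,0,2,0,0,0,0],[0,0,2,0,0,0,0],[0,0,2,0,0,0,0],[0,0,0,0,0,0,0],[0,0,0,0,0,0,0]],
  ],
)

```text
clock: 23.95
tool_pos: [0.4316, -0.1402, 0.1201]
eef_rot: [0.738, 0.675, 0.0, 0.0]
contact_force: [-1.3, 0.6, 1.4]
opening: 0.124
```

Call:
carry_out(
  motion=[
    [[0,0,1.5,0,0,0,0],[0,0,1.5,0,0,0,0],[0,0,0,0,0,0,0],[0,0,0,0,0,0,0]],
  ],
)

```text
clock: 24.35
tool_pos: [0.4317, -0.1402, 0.1171]
eef_rot: [0.738, 0.675, 0.0, 0.0]
contact_force: [-0.1, -0.5, 3.8]
opening: 0.125
```

Call:
carry_out(
  motion=[
    [[0,0,1,0,0,0,0],[0,0,0.5,0,0,0,0],[0,0,0,0,0,0,0],[0,0,0,0,0,0,0]],
  ],
)

```text
clock: 24.75
tool_pos: [0.4318, -0.1402, 0.1162]
eef_rot: [0.738, 0.675, 0.0, 0.0]
contact_force: [-1.5, 0.4, 11.3]
opening: 0.126
```

Call:
carry_out(
  motion=[
    [[0,0,1,0,0,0,0],[0,0,0,0,0,0,0],[0,0,0,0,0,0,0]],
  ],
)

```text
clock: 25.05
tool_pos: [0.4318, -0.1403, 0.1158]
eef_rot: [0.738, 0.675, 0.0, 0.001]
contact_force: [-1.7, 1.3, 18.2]
opening: 0.13
```

The button is bottomed out at 18 N. I'll hold, then check the bar numerically.

Call:
carry_out(
  motion=[
    [[0,0,-0.4,0,0,0,0],[0,0,0,0,0,0,0],[0,0,0,0,0,0,0],[0,0,0,0,0,0,0],[0,0,0,0,0,0,0]],
  ],
  squeeze=30,
)

```text
clock: 25.55
tool_pos: [0.4318, -0.1403, 0.116]
eef_rot: [0.738, 0.675, 0.0, 0.0]
contact_force: [-3.2, 0.6, 14.8]
opening: 0.125
```

Run:
```python
from h import *
s=snap("wrist");save(s,"w11");plan([.4325,-.1429,.116],np.radians(-5))
th=np.radians(-4.9);ux=np.array([np.cos(th),np.sin(th),0]);uy=np.array([-ux[1],ux[0],0]);C=np.array([.4957,.0272,.042]);up=np.array([0,0,1])
st=lambda x,y,z:C+ux*x/1e3+uy*y/1e3+up*z/1e3
g=cv2.cvtColor(s["pixels"],cv2.COLOR_RGB2GRAY)
for y in(-110,-75,-50):
  a=proj(s,st(-20,y,18));b=proj(s,st(0,y,18));f=proj(s,st(0,y,0));print(y,"exp left,right(top),fence base",a.round(1),b.round(1),f.round(1))
  if 0<a[1]<384:
    x0=int(a[0])-8;print(x0,g[int(round(a[1])),x0:int(b[0])+14].tolist())
print("exp black end rows",proj(s,st(-10,-120,18)))
q=proj(s,st(-10,-120,18)).astype(int);print(q[1]-12,g[max(q[1]-12,0):q[1]+12,q[0]].tolist())
```

```text
pos [ 0.4318 -0.1403  0.1159] yaw_y -5.11 tilt(tool) [0.0012 0.0001 0.    ] F [-1.9   0.55 15.24] open 0.123 t 25.6
world mm [ 0.7 -2.6  0.1] tool mm [-2.6  1.  -0.1] az -0.0019272179806988365
-110 exp left,right(top),fence base [310.8 103.5] [350.6 103.4] [341.9 102.1]
302 [25, 27, 23, 27, 25, 28, 63, 82, 81, 82, 81, 118, 205, 238, 206, 112, 43, 37, 39, 40, 39, 41, 40, 42, 41, 43, 44, 43, 43, 47, 47, 46, 48, 48, 47, 49, 48, 48, 50, 50, 51, 49, 52, 52, 51, 50, 65, 152, 226, 231, 228, 233, 237, 236, 230, 230, 235, 236, 236, 236, 236, 236]
-75 exp left,right(top),fence base [313.9  27.6] [356.   27.5] [346.3  33.4]
305 [38, 38, 39, 40, 39, 47, 68, 80, 79, 79, 84, 154, 219, 234, 206, 138, 111, 110, 111, 112, 112, 113, 113, 112, 112, 112, 113, 113, 113, 111, 112, 112, 114, 114, 112, 113, 115, 115, 115, 113, 114, 115, 115, 114, 114, 115, 116, 113, 116, 150, 205, 226, 223, 228, 234, 235, 234, 230, 229, 234, 233, 233, 234, 233, 235]
-50 exp left,right(top),fence base [316.3 -32.3] [360.3 -32.4] [349.8 -20.4]
exp black end rows [329.56639497 123.57620047]
111 [39, 37, 36, 36, 39, 37, 35, 49, 123, 165, 167, 141, 79, 42, 38, 37, 39, 37, 38, 40, 38, 37, 39, 37]
```

The bar's left edge is offset the same amount at two points along it, so it is parallel to the fence, and there's no dark gap on the fence side. The press is steady at 15 N. I'm handing in the job.

```bash
python3 -c "
from h import *
print(ticket.finish_job());plan([.4325,-.1429,.116],-.087)"
```

```text
the job is handed in; nothing more can be done
None
the job is handed in; nothing more can be done
```

I seated the bar on the stage, let it go, then gripped the stylus and held the red button down through the port. The job is handed in at about 25.6 s of the 64 s; no verdict was reported.

**Bar:** I pressed it gently against the fence and the stop until I felt about 5 N on each, then released it. The picture after release shows it steps up, flush along the fence, with its white end at the stop. A last numeric check while pressing showed it parallel to the fence with no gap. It read 1–2 mm off the expected position, which I put down to the 2 mm camera calibration.

**Button:** The nose went into the port without touching. The force rose to about 3.8 N as the button went down, then jumped to 18 N once it reached the bottom. I eased off, and it held at about 15 N. The stylus was still gripped at an 11 mm opening on a 12 mm barrel, with the tool pointing straight down.

**What went wrong or differed:**
- **Bar grasp:** the first try lifted too early, before the fingers had closed. The fingers had not reached the bar when I lifted, and the second try held.
- **Pictures:** I viewed 12 against the budget of 10.
- **Bystanders:** I planned clear of the rack, carton and beaker and felt no unexpected contact, but I did not re-measure their positions at the end.

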